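# Fit the keyed hub on the inspection fixture's keyed shaft

### The arm

A 6-joint arm with a two-finger parallel gripper is mounted at the origin on the work surface. World frame = base frame: x ahead of the robot, y to its left, z up, the work surface at z = 0. Lengths are in mm, angles in rad, forces in N, time in s.
With the tool pointing down it reaches from about 300 to 775 mm from the base axis. Payload 14.6 kg.
Tool frame: the origin (TCP) lies midway between the tips of the shut fingers; the grasp point (between the pads) lies 19 mm behind it; z points along the fingers, y is the direction in which the jaws open and shut (so a half turn about z gives the same grasp; the last joint's range is limited). The gripper opens to 94 mm and grips with 3 to 60 N. Pads are 16 mm wide; open, the fingers measure 119 mm over their backs; the gripper's body (75 mm by 177 mm) begins 78 mm behind the grasp point.
Start: joints at [-1.278, 0.3, 1.521, -0, 1.321, -0.067], TCP at [193.64, -514.774, 205.446] pointing down, gripper open.
Joint ranges: [-3.03, 3.03], [-0.79, 2.21], [0.23, 2.52], [-1.04, 4.18], [0, 3.07], [-2.55, 2.55]. Speed limits (rad/s): [2.22, 2.22, 2.57, 3.14, 3.14, 3.14].

### API

Orientations are given as [roll, pitch, yaw] about the fixed x, y, z axes, in that order (R = Rz(yaw) Ry(pitch) Rx(roll)).
In Python, from cell import manip gives the robot as it stands.
- The arm moves only by the tool play_rows, never from a script. Its argument "commands" is a list of rows, each an object of numbers: "x", "y", "z": the shift along the tool's x, y, z in m; "wx", "wy", "wz": the turn, a rotation vector about the tool's x, y, z in degrees; "grip": the opening, from 0 (shut) to 1 (fully open). In form: [{"x": .., "y": .., "z": .., "wx": .., "wy": .., "wz": .., "grip": ..}, ...]. A call has 1 to 20 rows; each row shifts and turns the commanded pose from where the row before left it, along the tool's axes as they then stand; what a row does not reach is not made up. A row lasts 1/8 s, in which the tool goes at most 62.5 mm and 10.7 degrees, less where a joint would pass 70% of its speed; a pose out of reach is approached as far as the arm can. A call is refused whole if a number of a shift passes 0.0625 or a number of a turn 10.7, either way. A call with a gripper value outside its range is refused whole. The fingers move at their own pace and stop on an object; "squeeze" is the grip in N (left out, the last holds). Time passes only in rows, so rows that do not move let the fingers close. It gives the time, the measured TCP pose, the force and the opening at its end, in the units of the state.
- manip.read_state(): the state, without advancing time (a new reading comes with each control period).
- manip.camera(name): name is "side" or "top"; returns (picture, depth): 480x640x3 uint8, red, green, blue; 480x640 float32, mm along the optical axis (not along the pixel's ray), 0 where there is no reading.
- manip.camera_info(name): a dict with "intrinsics" (3x3 intrinsics, pixels), "camera_from_world" (4x4, takes a point from world to camera coordinates). Camera axes: x right, y up, looking along -z (the intrinsics and any distortion apply to the point x, -y, -z); pixel columns grow to the right and rows downward; lengths in mm; the calibration is good to about 2 mm. A picture is of the moment at which its call begins. camera_info takes no time and is no camera call.
- manip.sign_off(): hands the job in, once; it reports no verdict.
The state is a dict: "clock": time; "joints": joint angles; "qd": joint speeds; "effort": joint torques, N m; "eef_pos": TCP position; "eef_rot": TCP orientation; "wrist_force": force on the tool from outside, world axes, zero at the start; "moment": the same for the moment, N m; "finger_gap": finger opening in mm.
Only numpy, scipy, OpenCV 4.12 (cv2) and the standard library are available. Lean on these libraries where they do the work, as an engineer would, in place of code of your own. Each camera call takes 0.05 s, during which the arm holds its last target.

### The job

Pick up the aluminium hub with the square neck and put it on the upright keyed shaft of the inspection fixture. Turn it under light pressure until the tab in its bore drops into the shaft's keyway, bring it gently down until it sits fully home, flat on the round steel seat, and let go; never force or hammer it. Leave the other things on the bench where they are.

Things in the scene. Friction and masses are not known exactly. Their poses are not given: they have to be found in the camera images.
- hub: loose aluminium hub, 0.2-0.45 kg, upright on the bench. Origin: centre of underside, z up the bore. Disc 66 mm across, 10 mm thick; on it a square neck 42 mm across flats (facing hub +-x, +-y), 30 mm tall: 40 mm in all. Through bore 30 mm (lowest 5 mm widened to 34 as lead-in). Grip the neck from above on two opposite flats
- tab (a point): the hub's one tab, 6 mm wide, jutting into the bore from the hub's -x side to 9 mm from the axis. It fills only the top 10 mm of the bore, so the bore goes 30 mm down over the shaft before the tab meets the shaft's end. This point: on the tab's top face, 13 mm from the bore axis, 40 mm above the hub's underside; axes as the hub's
- fixture: inspection fixture bolted to the bench: grey block 110 x 110 x 40 mm, on it a round steel seat 76 mm across, 6 mm thick, with the upright keyed shaft in its centre. Origin: centre of the block's underside at bench level, on the shaft axis; z up. A black clamp screw sticks 26 mm out of its -x side, 20 mm above the bench
- seat (a point): centre of the seat's top face, on the shaft's axis, 46 mm above the bench; axes as the fixture's. With its tab resting on the shaft's end the hub's underside stands 15 mm above the seat; with the tab in the keyway it goes down to 0. The tab has about 0.1 rad of play to either side in the keyway
- shaft_top (a point): centre of the shaft's top end, 45 mm above the seat; axes as the fixture's. Shaft 27 mm across, its top 3 mm reduced to 24; it does not turn. One keyway, 9 mm wide, floor 7.5 mm from the axis, open at the top, runs its whole length. Its direction is given by NO pose: anywhere within 0.6 rad of the fixture's -x (clamp screw) side; find it by feel or by eye
- plain_collar: bystander: plain round aluminium collar 48 mm across, 22 mm tall, without tab or neck; origin: centre of its underside
- v_block: bystander: steel channel block 50 x 40 x 38 mm with a groove along its top; origin: centre of its underside
- tape_roll: bystander: amber roll of tape 90 mm across, 25 mm tall, lying flat; origin: centre of its underside
- gauge_block: bystander: steel gauge block 35 x 30 x 20 mm; origin: centre of its underside
There are look-alikes about, which are no part of the job. What is shaped like the hub but red or turquoise is not meant.

How it is judged (in metres and radians):
On the way:
1. the hub's bore is threaded over the shaft, 10 mm or more of the shaft inside it (horizontal distance between hub and seat below 0.004 m and z of hub in the frame of seat below 0.035 m and angle between hub's own z axis and vertical below 0.2 rad).
At the end, for the whole second after the job is handed in: the hub stands on the shaft with its underside within 3 mm of the seat (only possible with the tab in the keyway), within 4 mm of the shaft's axis, upright within 0.06 rad, at rest and released (z of hub in the frame of seat between -0.003 and 0.003 m and horizontal distance between hub and seat below 0.004 m and angle between hub's own z axis and vertical below 0.06 rad and linear speed of hub below 0.02 m/s); the robot touches nothing.
It fails at once if the hub is forced or struck on the fixture: more than 60 N between them (contact force between hub and fixture above 60 N).
It fails at once if a bystander is moved more than 20 mm (distance of any of plain_collar, v_block, tape_roll, gauge_block from where it was at the start of the episode above 0.02 m).
It also fails if it takes over 54 s, if anything falls off the work surface, if the arm or the gripper's body presses on something with over 40 N, if the wrist force passes 120 N, or if a joint passes its speed limit or range.

## Working session

There is one attempt and no reset: what is moved stays moved. The work goes in short steps, Python scripts to look and compute and a tool call to move; the robot and the scene stay as the last step left them, time stands still between calls to the robot, and variables do not carry over. Pictures are saved under pics/ and viewed, and the job is handed in when it is done.

Besides the shell and the picture viewer there is one more tool, called after "Request:" as name(argument=value, ...), one argument or row to a line, values as JSON. play_rows: Moves the arm, as the interface text tells. Its arguments: {"type":"object","properties":{"commands":{"type":"array"},"squeeze":{"type":"number"}},"required":["commands"]}

```bash
mkdir -p pics; cat > h.py <<'E'
import numpy as np, cv2
from cell import manip
def grab(n,tag):
    p,d=manip.camera(n); cv2.imwrite(f'pics/{tag}.png',p[:,:,::-1]); np.save(f'pics/{tag}.npy',d); return p,d
def unproj(n,u,v,d):
    i=manip.camera_info(n);K=np.array(i['intrinsics']);T=np.array(i['camera_from_world'])
    x=(u-K[0,2])/K[0,0]*d;y=(v-K[1,2])/K[1,1]*d
    return (np.linalg.inv(T)@np.array([x,-y,-d,1]))[:3]
def ray_z(n,u,v,z):
    a=unproj(n,u,v,100.);b=unproj(n,u,v,1000.);t=(z-a[2])/(b[2]-a[2]);return a+t*(b-a)
def proj(n,P):
    i=manip.camera_info(n);K=np.array(i['intrinsics']);T=np.array(i['camera_from_world'])
    c=T@np.append(P,1);return K[0,0]*c[0]/-c[2]+K[0,2],K[1,1]*-c[1]/-c[2]+K[1,2]
def crop(tag,u0,v0,u1,v1,s,out):
    im=cv2.imread(f'pics/{tag}.png')[v0:v1,u0:u1];cv2.imwrite(f'pics/{out}.png',cv2.resize(im,None,fx=s,fy=s,interpolation=cv2.INTER_CUBIC))
E
python3 - <<'E'
from h import *
grab('top','t0');grab('side','s0')
print(manip.camera_info('top'),manip.camera_info('side'));print(manip.read_state())
E
```

```text
{'intrinsics': array([[572.02607419,   0.        , 314.53459865],
       [  0.        , 572.02607419, 244.53221266],
       [  0.        ,   0.        ,   1.        ]]), 'camera_from_world': array([[ 9.49705587e-04, -9.99902608e-01, -1.39237785e-02,
         2.05894551e+01],
       [ 9.95796699e-01, -3.29604709e-04,  9.15905330e-02,
        -6.44579052e+02],
       [-9.15862022e-02, -1.39522367e-02,  9.95699404e-01,
        -1.28389103e+03],
       [ 0.00000000e+00,  0.00000000e+00,  0.00000000e+00,
         1.00000000e+00]])} {'intrinsics': array([[617.64877132,   0.        , 318.50560027],
       [  0.        , 617.64877132, 244.43491942],
       [  0.        ,   0.        ,   1.        ]]), 'camera_from_world': array([[-9.96755837e-01, -7.89565518e-02, -1.56097822e-02,
         6.26961235e+02],
       [ 4.67114591e-02, -7.25449354e-01,  6.86688630e-01,
        -1.04232798e+02],
       [-6.55426728e-02,  6.83731744e-01,  7.26784053e-01,
        -1.32405018e+03],
       [ 0.00000000e+00,  0.00000000e+00,  0.00000000e+00,
         1.00000000e+00]])}
{'clock': 0.1, 'joints': array([-1.27759493e+00,  3.00388265e-01,  1.52153735e+00, -1.86597916e-06,
        1.32072566e+00, -6.65915851e-02]), 'qd': array([ 7.81135062e-04, -1.25549805e-03, -1.06121910e-03,  2.73805785e-06,
       -1.48288969e-03, -9.22441457e-04]), 'effort': array([-1.21598998e-03, -5.32650268e+01, -3.53293276e+01,  7.09125982e-02,
        2.34450441e-02, -4.58412785e-05]), 'eef_pos': array([ 193.57286143, -514.54268385,  204.9502751 ]), 'eef_rot': array([-3.14053626e+00, -6.86396887e-05,  3.59793411e-01]), 'wrist_force': array([ 0.12496569, -0.08973261,  0.38678477]), 'moment': array([ 0.027504  , -0.04483497, -0.02202891]), 'finger_gap': 93.67364603481327}
```

View pics/t0.png

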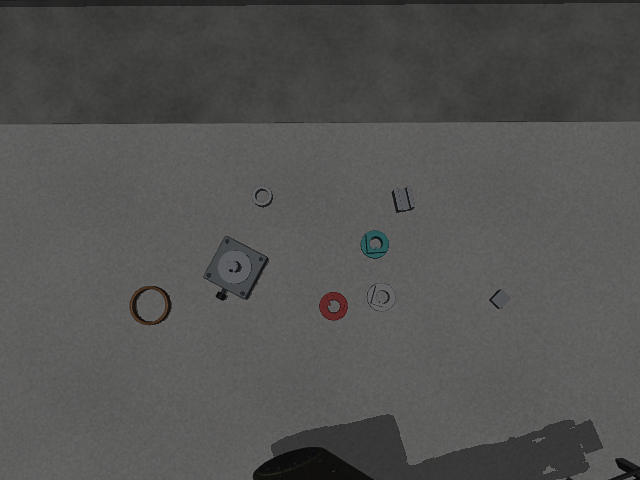

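View pics/s0.png

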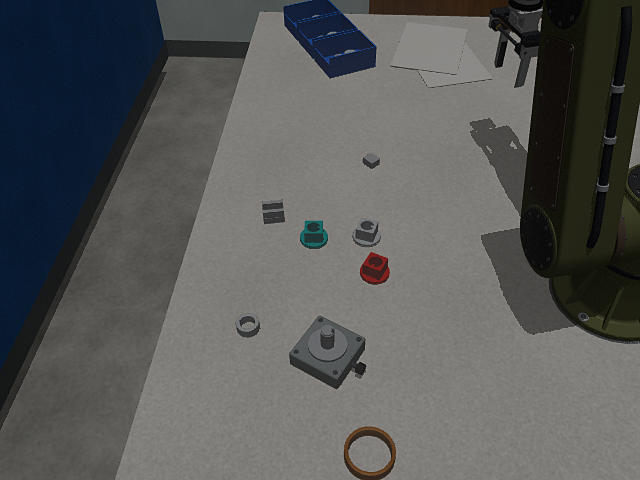

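Three hub-shaped things appear in the top view: turquoise (375,244), red (333,306) and bare aluminium (381,297). Only the aluminium one fits, so I'll confirm it in enlarged crops.

```bash
python3 - <<'E'
from h import *
import cv2
def big(tag,u0,v0,w,h,s):
    im=cv2.imread(f'pics/{tag}.png')[v0:v0+h,u0:u0+w];return cv2.resize(im,(w*s,h*s),interpolation=cv2.INTER_CUBIC)
def row(t):return 0
a=np.hstack([big('t0',361,277,40,40,9),big('t0',200,232,72,72,5)])
b=np.hstack([big('s0',346,212,40,40,9),big('s0',286,312,90,90,4)])
cv2.imwrite('pics/c0.png',a[:360]);cv2.imwrite('pics/c1.png',b[:360])
d=np.load('pics/t0.npy')
for u,v in [(381,297),(369,297),(375,300),(388,302),(235,267),(244,258),(216,264),(240,268)]: print(u,v,unproj('top',u,v,d[v,u]).round(1))
E
```

```text
381 297 [ 524.7 -133.7   -2. ]
369 297 [ 524.7 -105.     7.6]
375 300 [ 518.  -115.7   40.9]
388 302 [ 513.5 -145.3   37.9]
235 267 [589.7 193.7  90.9]
244 258 [612.3 180.1  48.6]
216 264 [599.3 245.3  38.3]
240 268 [589.7 189.   47.4]
```

View pics/c0.png

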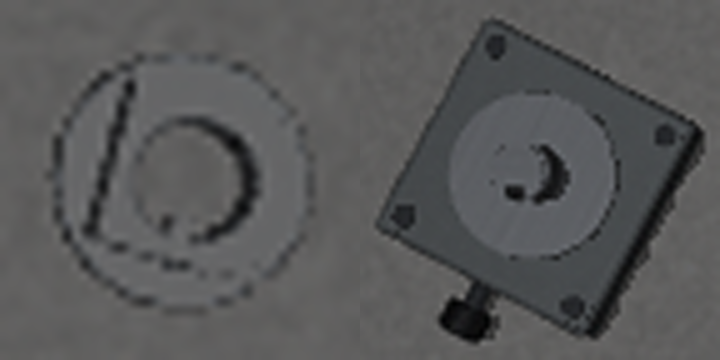

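View pics/c1.png

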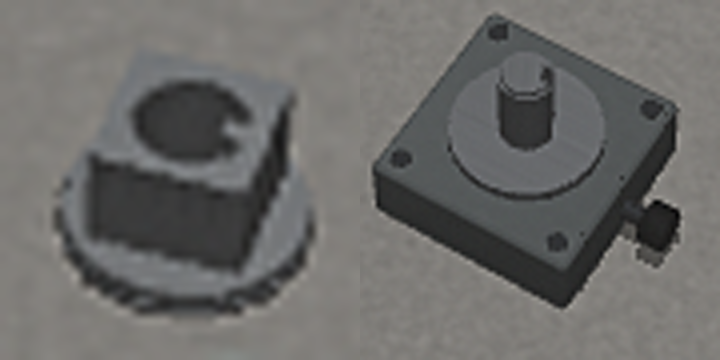

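The aluminium hub at top (381,297) / side (367,232) has a grey square neck and a tab notch, so it is the one meant. Its tab points roughly toward world −x. Next I'll fit the poses precisely.

```bash
python3 - <<'E'
from h import *
d=np.load('pics/t0.npy');ds=np.load('pics/s0.npy')
def cloud(n,d,c,r):
    i=manip.camera_info(n);K=i['intrinsics'];T=np.linalg.inv(i['camera_from_world'])
    v,u=np.mgrid[0:480,0:640];P=np.stack([(u-K[0,2])/K[0,0]*d,-(v-K[1,2])/K[1,1]*d,-d,np.ones_like(d)],-1).reshape(-1,4)@T.T
    P=P[:,:3];m=(d.ravel()>0)&(np.hypot(P[:,0]-c[0],P[:,1]-c[1])<r);return P[m]
def rect(Q):
    (c,wh,a)=cv2.minAreaRect(Q[:,:2].astype(np.float32));return np.round(c,1),np.round(wh,1),round(a,1)
for n,dd in (('top',d),('side',ds)):
    P=cloud(n,dd,(520,-133),45);nk=P[(P[:,2]>34)&(P[:,2]<46)];
    print(n,'neck',len(nk),rect(nk),nk.mean(0).round(1))
    dk=P[(P[:,2]>5)];c,r=cv2.minEnclosingCircle(dk[:,:2].astype(np.float32));print('disc',np.round(c,1),r)
    P=cloud(n,dd,(590,193),85);bl=P[(P[:,2]>34)&(P[:,2]<60)]
    print('block',len(bl),rect(bl),np.median(bl[:,2]));
    se=P[(P[:,2]>43.5)&(P[:,2]<50)];c,r=cv2.minEnclosingCircle(se[:,:2].astype(np.float32));print('seat',np.round(c,1),r)
    sh=P[(P[:,2]>85)&(P[:,2]<97)];print('shaft top',len(sh),sh.mean(0).round(1),rect(sh))
# manual: fit from pixels
def t(u,v,z):return ray_z('top',u,v,z)[:2].round(1)
# hub disc circle extents in crop(9x): left 52,right 314, top 52,bottom 312
for u,v in [(52,182),(314,182),(183,52),(183,312)]: print('disc',t(361+(u-4)/9,277+(v-4)/9,10 if 1 else 0))
for u,v in [(451-360,174),(619-360,174),(534-360,92),(534-360,258)]: print('seat',t(200+(u-2)/5,232+(v-2)/5,46))
for u,v in [(488,20),(703,127),(592,335),(378,228)]: print('blk',t(200+(u-362)/5,232+(v-2)/5,40))
E
```

```text
top neck 221 (array([ 525.8, -132.3]), array([42.1, 42.1]), 74.6) [ 525.3 -132.    39.1]
disc [ 516.3 -133.3] 41.86213302612305
block 2116 (array([593. , 202.6]), array([111.2, 109.8]), 62.3) 40.579699691029646
seat [593.6 198.1] 69.35922241210938
shaft top 105 [594.3 202.5  89.9] (array([594.2, 203. ]), array([22.1, 26.9]), 0.1)
side neck 215 (array([ 527.3, -133.2]), array([48.9, 42.6]), 74.1) [ 527.5 -132.1   39. ]
disc [ 517.9 -133.4] 42.02482986450195
block 2486 (array([595.4, 202.7]), array([112.6, 111. ]), 62.2) 41.17079824925685
seat [596.3 204. ] 67.95115661621094
shaft top 141 [595.9 203.7  90.4] (array([595.6, 203.3]), array([26.8, 24.7]), 81.3)
disc [525.2 -98.7]
disc [ 525.3 -165.7]
disc [ 558.5 -132.5]
disc [ 492.1 -131.9]
seat [593.4 239.7]
seat [593.4 163.4]
seat [630.7 202.5]
seat [555.4 201.5]
blk [664.2 225. ]
blk [615.2 126.1]
blk [520.8 175.6]
blk [569.2 273.6]
```

```bash
python3 - <<'E'
from h import *
def big(tag,u0,v0,w,h,s):
    im=cv2.imread(f'pics/{tag}.png')[v0:v0+h,u0:u0+w];im=cv2.convertScaleAbs(im,alpha=1.8);return cv2.resize(im,(w*s,h*s),interpolation=cv2.INTER_CUBIC)
cv2.imwrite('pics/c2.png',np.hstack([big('t0',219,252,32,32,12),big('s0',311,320,32,32,12)]))
E
```

```text
(no output)
```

View pics/c2.png

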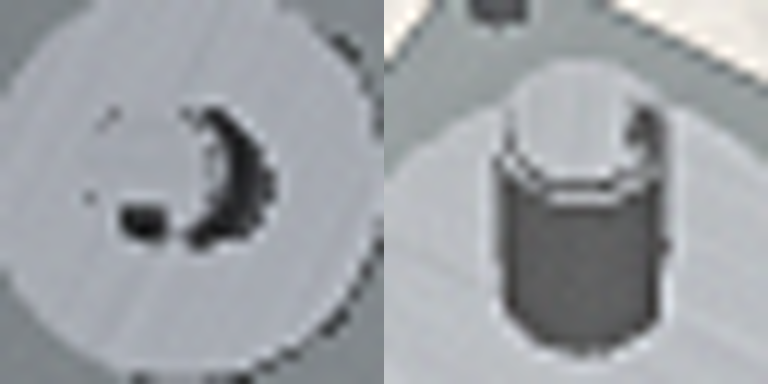

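```bash
python3 - <<'E'
from h import *
for n,off,c,pts in (('top',(219,252),(593.5,202.2),[(143,222),(120,205),(120,240),(165,210),(165,240)]),('side',(311,320),(595.5,203.3),[(640,125),(635,140),(650,110),(628,130)])):
    q=proj(n,np.array([*c,91.]));sh=384 if n=='side' else 0
    print(n,'ctr crop',[(q[0]-off[0])*12+6+sh,(q[1]-off[1])*12+6])
    for u,v in pts:
        p=ray_z(n,off[0]+(u-sh-6)/12,off[1]+(v-6)/12,91.)[:2]-c;print((u,v),p.round(1),np.hypot(*p).round(1),np.degrees(np.arctan2(p[1],p[0])).round(1))
s=manip.read_state();print(s['eef_pos'],s['eef_rot'])
E
```

```text
top ctr crop [np.float64(151.72348830391786), np.float64(165.08859506869408)]
(143, 222) [-10.4   1.4] 10.5 172.1
(120, 205) [-7.3  5.7] 9.2 142.0
(120, 240) [-13.6   5.6] 14.7 157.7
(165, 210) [-8.2 -2.5] 8.6 -162.8
(165, 240) [-13.6  -2.6] 13.9 -169.1
side ctr crop [np.float64(581.9734324592021), np.float64(132.38580271339424)]
(640, 125) [-9. -2.] 9.2 -167.3
(635, 140) [-8.4  0.9] 8.4 174.0
(650, 110) [-10.3  -5. ] 11.5 -154.3
(628, 130) [-7.1 -0.9] 7.2 -172.5
[ 193.57286143 -514.54268385  204.9502751 ] [-3.14053626e+00 -6.86396887e-05  3.59793411e-01]
```

Request:
play_rows(
  commands=[
    {"x": 0.0405,"y": -0.0219,"grip": 0.75},
    {"x": 0.0405,"y": -0.0219},
    {"x": 0.0405,"y": -0.0219},
    {"x": 0.0405,"y": -0.0219},
    {"x": 0.0405,"y": -0.0219},
    {"x": 0.0405,"y": -0.0219},
    {"x": 0.0405,"y": -0.0219},
    {"x": 0.0405,"y": -0.0219},
    {"x": 0.0405,"y": -0.0219},
    {"x": 0.0405,"y": -0.0219},
    {"x": 0.0405,"y": -0.0219},
    {"z": 0.01,"wz": -9},
    {"z": 0.01,"wz": -9},
    {"z": 0.01,"wz": -9},
    {"z": 0.01,"wz": -9},
    {"z": 0.01,"wz": -9},
    {"z": 0.01,"wz": -9},
    {},
  ],
)

```text
$.commands[0]: bad value
```

```bash
cat >> h.py <<'E'
def delta(x,y,z,yawdeg):
    s=manip.read_state();p=s['eef_pos'];from scipy.spatial.transform import Rotation as R
    r=R.from_euler('xyz',s['eef_rot']);t=r.inv().apply(np.array([x,y,z])-p)
    g=R.from_euler('xyz',[np.pi,0,np.radians(yawdeg)]);w=np.degrees((r.inv()*g).as_rotvec())
    print('t',s['clock'],'pos',p.round(1),'rpy',np.degrees(s['eef_rot']).round(2),'gap',round(s['finger_gap'],1),'F',s['wrist_force'].round(1),'M',s['moment'].round(2));print('tool shift mm',t.round(1),'turn',w.round(2))
E
python3 -c "
from h import *
delta(526,-132.4,15,74.5);print(manip.read_state()['joints'])
grab('top','t1');crop('t1',341,257,421,337,7,'c3')"
```

```text
t 0.1 pos [ 193.6 -514.5  205. ] rpy [-179.94   -0.     20.61] gap 93.7 F [ 0.1 -0.1  0.4] M [ 0.03 -0.04 -0.02]
tool shift mm [ 445.7 -240.4  190.2] turn [-5.000e-02 -3.000e-02 -5.389e+01]
[-1.27759493e+00  3.00388265e-01  1.52153735e+00 -1.86597916e-06
  1.32072566e+00 -6.65915851e-02]
```

View pics/c3.png

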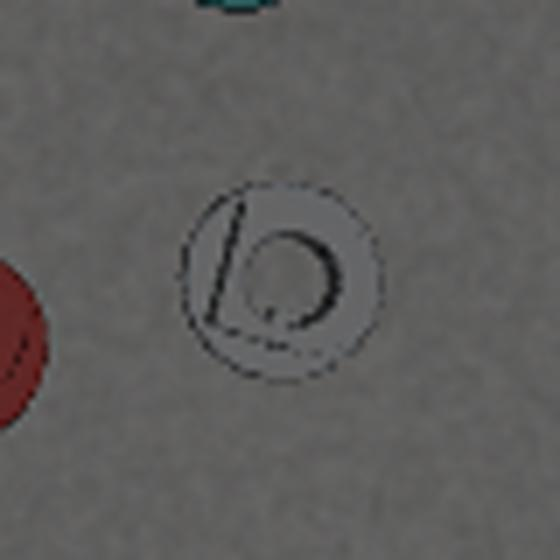

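The call was refused, so the arm hasn't moved and the crop still shows the hub at its starting place. I'll resend with every field filled in.

Request:
play_rows(
  commands=[
    {"x": 0.0405,"y": -0.0219,"z": 0,"wx": 0,"wy": 0,"wz": 0,"grip": 0.75},
    {"x": 0.0405,"y": -0.0219,"z": 0,"wx": 0,"wy": 0,"wz": 0,"grip": 0.75},
    {"x": 0.0405,"y": -0.0219,"z": 0,"wx": 0,"wy": 0,"wz": 0,"grip": 0.75},
    {"x": 0.0405,"y": -0.0219,"z": 0,"wx": 0,"wy": 0,"wz": 0,"grip": 0.75},
    {"x": 0.0405,"y": -0.0219,"z": 0,"wx": 0,"wy": 0,"wz": 0,"grip": 0.75},
    {"x": 0.0405,"y": -0.0219,"z": 0,"wx": 0,"wy": 0,"wz": 0,"grip": 0.75},
    {"x": 0.0405,"y": -0.0219,"z": 0,"wx": 0,"wy": 0,"wz": 0,"grip": 0.75},
    {"x": 0.0405,"y": -0.0219,"z": 0,"wx": 0,"wy": 0,"wz": 0,"grip": 0.75},
    {"x": 0.0405,"y": -0.0219,"z": 0,"wx": 0,"wy": 0,"wz": 0,"grip": 0.75},
    {"x": 0.0405,"y": -0.0219,"z": 0,"wx": 0,"wy": 0,"wz": 0,"grip": 0.75},
    {"x": 0.0405,"y": -0.0219,"z": 0,"wx": 0,"wy": 0,"wz": 0,"grip": 0.75},
    {"x": 0,"y": 0,"z": 0.01,"wx": 0,"wy": 0,"wz": -9,"grip": 0.75},
    {"x": 0,"y": 0,"z": 0.01,"wx": 0,"wy": 0,"wz": -9,"grip": 0.75},
    {"x": 0,"y": 0,"z": 0.01,"wx": 0,"wy": 0,"wz": -9,"grip": 0.75},
    {"x": 0,"y": 0,"z": 0.01,"wx": 0,"wy": 0,"wz": -9,"grip": 0.75},
    {"x": 0,"y": 0,"z": 0.01,"wx": 0,"wy": 0,"wz": -9,"grip": 0.75},
    {"x": 0,"y": 0,"z": 0.01,"wx": 0,"wy": 0,"wz": -9,"grip": 0.75},
    {"x": 0,"y": 0,"z": 0,"wx": 0,"wy": 0,"wz": 0,"grip": 0.75},
  ],
)

```text
clock: 2.4
eef_pos: [525.4, -132.3, 144.7]
eef_rot: [-3.14, -0.0, 1.301]
wrist_force: [-0.2, 0.9, 0.2]
finger_gap: 70.4
```

```bash
python3 -c "
from h import *
delta(526,-132.4,15,74.5);print(manip.read_state()['joints'])
grab('side','s2');crop('s2',300,110,440,270,5,'c3')"
```

```text
t 2.4 pos [ 525.4 -132.3  144.7] rpy [-1.799e+02 -1.000e-02  7.456e+01] gap 70.4 F [-0.2  0.9  0.2] M [-0.04 -0.1  -0.  ]
tool shift mm [1.000e-01 8.000e-01 1.297e+02] turn [-0.1  -0.01  0.06]
[-3.14326176e-01  3.40132917e-01  1.61512315e+00  2.16714124e-05
  1.18801579e+00 -4.47962028e-02]
```

View pics/c3.png

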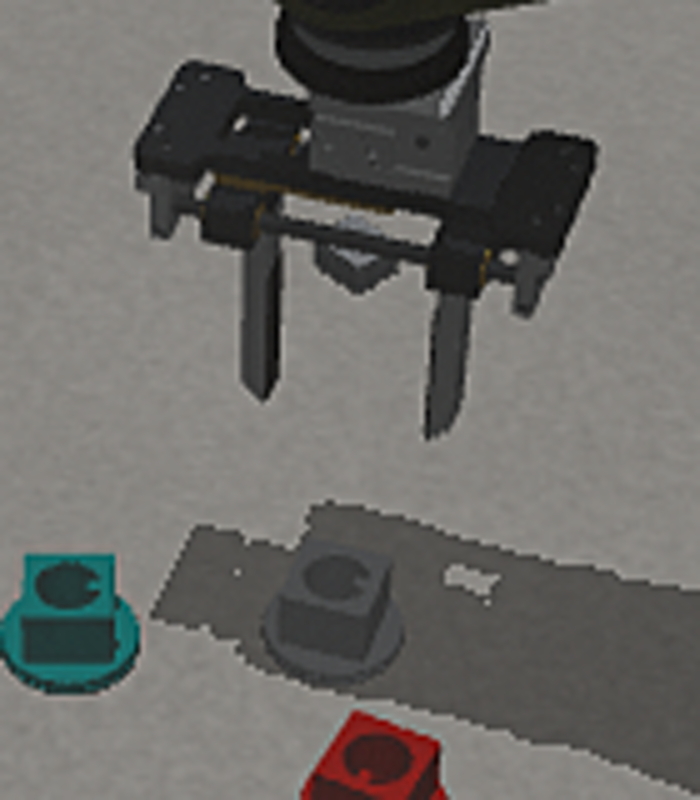

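Request:
play_rows(
  commands=[
    {"x": 0,"y": 0,"z": 0.03,"wx": 0,"wy": 0,"wz": 0,"grip": 0.75},
    {"x": 0,"y": 0.001,"z": 0.03,"wx": 0,"wy": 0,"wz": 0,"grip": 0.75},
    {"x": 0,"y": 0,"z": 0.03,"wx": 0,"wy": 0,"wz": 0,"grip": 0.75},
    {"x": 0,"y": 0,"z": 0.025,"wx": 0,"wy": 0,"wz": 0,"grip": 0.75},
    {"x": 0,"y": 0,"z": 0.014,"wx": 0,"wy": 0,"wz": 0,"grip": 0.75},
    {"x": 0,"y": 0,"z": 0,"wx": 0,"wy": 0,"wz": 0,"grip": 0.75},
    {"x": 0,"y": 0,"z": 0,"wx": 0,"wy": 0,"wz": 0,"grip": 0.35},
    {"x": 0,"y": 0,"z": 0,"wx": 0,"wy": 0,"wz": 0,"grip": 0.35},
    {"x": 0,"y": 0,"z": 0,"wx": 0,"wy": 0,"wz": 0,"grip": 0.35},
    {"x": 0,"y": 0,"z": 0,"wx": 0,"wy": 0,"wz": 0,"grip": 0.35},
  ],
  squeeze=35,
)

```text
clock: 3.7
eef_pos: [527.0, -132.8, 16.9]
eef_rot: [3.141, -0.0, 1.302]
wrist_force: [-0.3, 0.0, 3.9]
finger_gap: 41.9
```

```bash
python3 -c "
from h import *
delta(526,-132.4,145,74.5)"
```

```text
t 3.7 pos [ 527.  -132.8   16.9] rpy [179.95  -0.    74.61] gap 41.9 F [-0.3  0.   3.9] M [-0.06  0.08  0.01]
tool shift mm [ 1.000e-01 -1.000e+00 -1.281e+02] turn [ 0.05 -0.    0.11]
```

Request:
play_rows(
  commands=[
    {"x": 0,"y": 0,"z": -0.02,"wx": 0,"wy": 0,"wz": 0,"grip": 0.35},
    {"x": 0,"y": 0,"z": -0.03,"wx": 0,"wy": 0,"wz": 0,"grip": 0.35},
    {"x": 0,"y": 0,"z": -0.03,"wx": 0,"wy": 0,"wz": 0,"grip": 0.35},
    {"x": 0,"y": 0,"z": -0.03,"wx": 0,"wy": 0,"wz": 0,"grip": 0.35},
    {"x": 0.0341,"y": -0.0023,"z": 0,"wx": 0,"wy": 0,"wz": 0,"grip": 0.35},
    {"x": 0.0341,"y": -0.0023,"z": 0,"wx": 0,"wy": 0,"wz": 0,"grip": 0.35},
    {"x": 0.0341,"y": -0.0023,"z": 0,"wx": 0,"wy": 0,"wz": 0,"grip": 0.35},
    {"x": 0.0341,"y": -0.0023,"z": 0,"wx": 0,"wy": 0,"wz": 0,"grip": 0.35},
    {"x": 0.0341,"y": -0.0023,"z": 0,"wx": 0,"wy": 0,"wz": 0,"grip": 0.35},
    {"x": 0.0341,"y": -0.0023,"z": 0,"wx": 0,"wy": 0,"wz": 0,"grip": 0.35},
    {"x": 0.0341,"y": -0.0023,"z": 0,"wx": 0,"wy": 0,"wz": 0,"grip": 0.35},
    {"x": 0.0341,"y": -0.0023,"z": 0,"wx": 0,"wy": 0,"wz": 0,"grip": 0.35},
    {"x": 0.0341,"y": -0.0023,"z": 0,"wx": 0,"wy": 0,"wz": 0,"grip": 0.35},
    {"x": 0.0341,"y": -0.0023,"z": 0,"wx": 0,"wy": 0,"wz": 0,"grip": 0.35},
    {"x": 0,"y": 0,"z": 0,"wx": 0,"wy": 0,"wz": -5,"grip": 0.35},
    {"x": 0,"y": 0,"z": 0,"wx": 0,"wy": 0,"wz": -5,"grip": 0.35},
    {"x": 0,"y": 0,"z": 0,"wx": 0,"wy": 0,"wz": 0,"grip": 0.35},
    {"x": 0,"y": 0,"z": 0,"wx": 0,"wy": 0,"wz": 0,"grip": 0.35},
  ],
)

```text
clock: 5.95
eef_pos: [594.9, 202.1, 126.2]
eef_rot: [-3.141, 0.0, 1.475]
wrist_force: [0.4, 0.1, -2.5]
finger_gap: 41.7
```

```bash
python3 -c "
from h import *
delta(595,202.2,112,85)
grab('side','s3');crop('s3',260,230,400,390,5,'c4');grab('top','t3');crop('t3',180,210,290,310,7,'c5')"
```

```text
t 5.95 pos [594.9 202.1 126.2] rpy [-1.7997e+02  1.0000e-02  8.4490e+01] gap 41.7 F [ 0.4  0.1 -2.5] M [ 0.02 -0.08  0.02]
tool shift mm [ 0.1  0.1 14.2] turn [-0.03  0.01 -0.51]
```

View pics/c4.png

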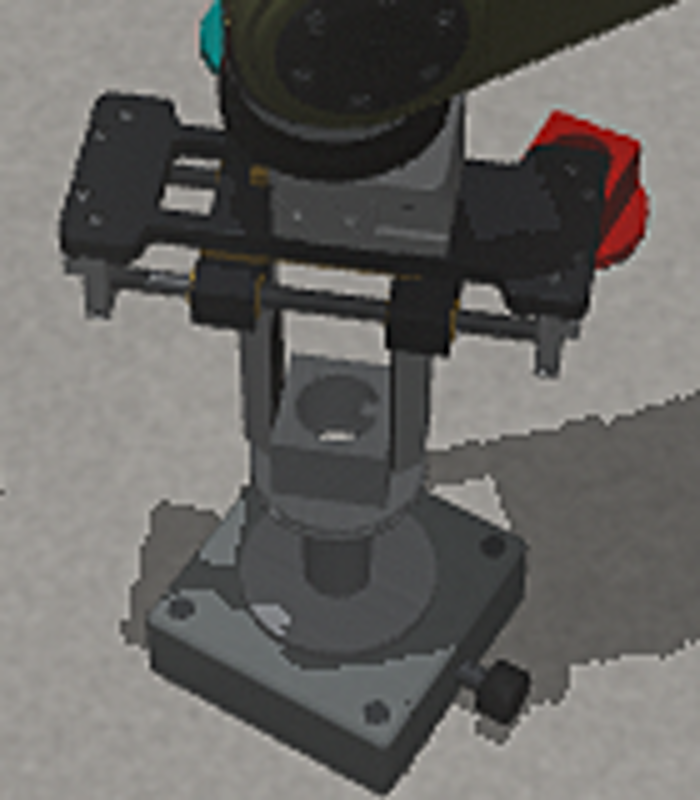

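View pics/c5.png

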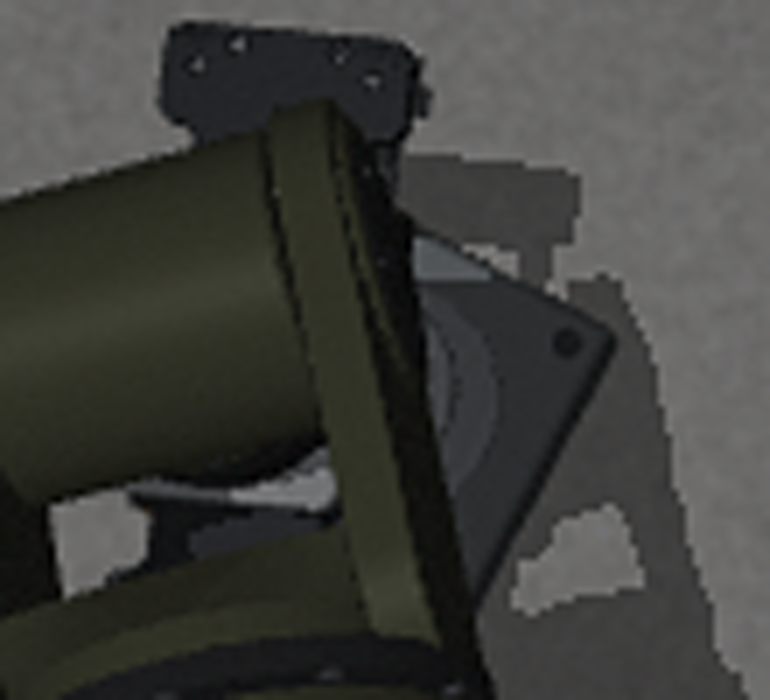

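Side view: the hub is upright in the jaws, its bore centred over the shaft (both near crop column 337), with the tab to the right. The arm hides the top view. I'll go down gently and read the forces as I go.

Request:
play_rows(
  commands=[
    {"x": 0,"y": 0,"z": 0.006,"wx": 0,"wy": 0,"wz": 0,"grip": 0.35},
    {"x": 0,"y": 0,"z": 0.006,"wx": 0,"wy": 0,"wz": 0,"grip": 0.35},
    {"x": 0,"y": 0,"z": 0.004,"wx": 0,"wy": 0,"wz": 0,"grip": 0.35},
    {"x": 0,"y": 0,"z": 0.003,"wx": 0,"wy": 0,"wz": 0,"grip": 0.35},
    {"x": 0,"y": 0,"z": 0.003,"wx": 0,"wy": 0,"wz": 0,"grip": 0.35},
    {"x": 0,"y": 0,"z": 0,"wx": 0,"wy": 0,"wz": 0,"grip": 0.35},
  ],
)

```text
clock: 6.8
eef_pos: [595.0, 202.2, 104.3]
eef_rot: [-3.141, 0.0, 1.477]
wrist_force: [-0.3, -0.3, -3.4]
finger_gap: 41.9
```

Request:
play_rows(
  commands=[
    {"x": 0,"y": 0,"z": 0.0025,"wx": 0,"wy": 0,"wz": 0,"grip": 0.35},
    {"x": 0,"y": 0,"z": 0.0025,"wx": 0,"wy": 0,"wz": 0,"grip": 0.35},
    {"x": 0,"y": 0,"z": 0,"wx": 0,"wy": 0,"wz": 0,"grip": 0.35},
  ],
)

```text
clock: 7.18
eef_pos: [594.9, 202.2, 99.2]
eef_rot: [-3.141, 0.0, 1.477]
wrist_force: [0.2, 0.4, -4.3]
finger_gap: 41.6
```

Request:
play_rows(
  commands=[
    {"x": 0,"y": 0,"z": 0.002,"wx": 0,"wy": 0,"wz": 0,"grip": 0.35},
    {"x": 0,"y": 0,"z": 0.002,"wx": 0,"wy": 0,"wz": 0,"grip": 0.35},
    {"x": 0,"y": 0,"z": 0.002,"wx": 0,"wy": 0,"wz": 0,"grip": 0.35},
    {"x": 0,"y": 0,"z": 0,"wx": 0,"wy": 0,"wz": 0,"grip": 0.35},
  ],
)

```text
clock: 7.68
eef_pos: [595.0, 202.1, 93.2]
eef_rot: [-3.141, 0.0, 1.477]
wrist_force: [0.1, 0.3, -2.4]
finger_gap: 41.9
```

Request:
play_rows(
  commands=[
    {"x": 0,"y": 0,"z": 0.002,"wx": 0,"wy": 0,"wz": 0,"grip": 0.35},
    {"x": 0,"y": 0,"z": 0.002,"wx": 0,"wy": 0,"wz": 0,"grip": 0.35},
    {"x": 0,"y": 0,"z": 0.002,"wx": 0,"wy": 0,"wz": 0,"grip": 0.35},
    {"x": 0,"y": 0,"z": 0.002,"wx": 0,"wy": 0,"wz": 0,"grip": 0.35},
    {"x": 0,"y": 0,"z": 0,"wx": 0,"wy": 0,"wz": 0,"grip": 0.35},
  ],
)

```text
clock: 8.3
eef_pos: [595.0, 202.2, 85.2]
eef_rot: [-3.141, 0.0, 1.477]
wrist_force: [0.2, 0.4, -2.9]
finger_gap: 41.8
```

Request:
play_rows(
  commands=[
    {"x": 0,"y": 0,"z": 0.002,"wx": 0,"wy": 0,"wz": 0,"grip": 0.35},
    {"x": 0,"y": 0,"z": 0.002,"wx": 0,"wy": 0,"wz": 0,"grip": 0.35},
    {"x": 0,"y": 0,"z": 0.001,"wx": 0,"wy": 0,"wz": 0,"grip": 0.35},
    {"x": 0,"y": 0,"z": 0,"wx": 0,"wy": 0,"wz": 0,"grip": 0.35},
  ],
)

```text
clock: 8.8
eef_pos: [595.0, 202.2, 80.4]
eef_rot: [-3.141, 0.0, 1.477]
wrist_force: [-0.0, -0.5, -2.3]
finger_gap: 41.8
```

Request:
play_rows(
  commands=[
    {"x": 0,"y": 0,"z": 0.001,"wx": 0,"wy": 0,"wz": 0,"grip": 0.35},
    {"x": 0,"y": 0,"z": 0.001,"wx": 0,"wy": 0,"wz": 0,"grip": 0.35},
    {"x": 0,"y": 0,"z": 0,"wx": 0,"wy": 0,"wz": 0,"grip": 0.35},
  ],
)

```text
clock: 9.18
eef_pos: [595.0, 202.2, 78.4]
eef_rot: [-3.141, 0.0, 1.477]
wrist_force: [0.5, -1.3, -3.0]
finger_gap: 41.5
```

Request:
play_rows(
  commands=[
    {"x": 0,"y": 0,"z": 0.0007,"wx": 0,"wy": 0,"wz": 0,"grip": 0.35},
    {"x": 0,"y": 0,"z": 0,"wx": 0,"wy": 0,"wz": 0,"grip": 0.35},
  ],
)

```text
clock: 9.43
eef_pos: [595.0, 202.2, 77.7]
eef_rot: [-3.141, 0.0, 1.477]
wrist_force: [-0.4, 0.2, -2.9]
finger_gap: 41.8
```

Request:
play_rows(
  commands=[
    {"x": 0,"y": 0,"z": 0.0007,"wx": 0,"wy": 0,"wz": 0,"grip": 0.35},
    {"x": 0,"y": 0,"z": 0,"wx": 0,"wy": 0,"wz": 0,"grip": 0.35},
  ],
)

```text
clock: 9.68
eef_pos: [595.0, 202.2, 77.0]
eef_rot: [-3.142, 0.0, 1.477]
wrist_force: [0.2, 0.5, -3.2]
finger_gap: 41.8
```

Request:
play_rows(
  commands=[
    {"x": 0,"y": 0,"z": 0.0005,"wx": 0,"wy": 0,"wz": 0,"grip": 0.35},
    {"x": 0,"y": 0,"z": 0,"wx": 0,"wy": 0,"wz": 0,"grip": 0.35},
  ],
)

```text
clock: 9.93
eef_pos: [595.0, 202.2, 76.5]
eef_rot: [-3.142, 0.0, 1.477]
wrist_force: [0.7, -0.0, -3.3]
finger_gap: 41.5
```

Request:
play_rows(
  commands=[
    {"x": 0,"y": 0,"z": 0.0007,"wx": 0,"wy": 0,"wz": 0,"grip": 0.35},
    {"x": 0,"y": 0,"z": 0,"wx": 0,"wy": 0,"wz": 0,"grip": 0.35},
  ],
)

```text
clock: 10.18
eef_pos: [595.0, 202.1, 75.8]
eef_rot: [-3.141, 0.0, 1.477]
wrist_force: [-0.3, 0.7, -3.6]
finger_gap: 41.5
```

Request:
play_rows(
  commands=[
    {"x": 0,"y": 0,"z": 0.0007,"wx": 0,"wy": 0,"wz": 0,"grip": 0.35},
    {"x": 0,"y": 0,"z": 0,"wx": 0,"wy": 0,"wz": 0,"grip": 0.35},
  ],
)

```text
clock: 10.42
eef_pos: [595.0, 202.2, 75.1]
eef_rot: [-3.141, 0.0, 1.477]
wrist_force: [-0.5, -0.5, -3.9]
finger_gap: 41.6
```

Now about 3 mm past the expected tab contact with no force, so the tab seems to have entered the keyway at the angle I judged by eye. I'll carry on down gently.

Request:
play_rows(
  commands=[
    {"x": 0,"y": 0,"z": 0.001,"wx": 0,"wy": 0,"wz": 0,"grip": 0.35},
    {"x": 0,"y": 0,"z": 0.001,"wx": 0,"wy": 0,"wz": 0,"grip": 0.35},
    {"x": 0,"y": 0,"z": 0,"wx": 0,"wy": 0,"wz": 0,"grip": 0.35},
  ],
)

```text
clock: 10.8
eef_pos: [595.0, 202.1, 73.0]
eef_rot: [-3.141, 0.0, 1.477]
wrist_force: [0.1, 0.1, -2.4]
finger_gap: 41.8
```

```bash
python3 -c "
from h import *
delta(595,202.2,62.9,85)
grab('side','s4');crop('s4',270,270,390,390,6,'c6')"
```

```text
t 10.8 pos [595.  202.1  73. ] rpy [-179.99    0.     84.61] gap 41.8 F [ 0.1  0.1 -2.4] M [-0.05 -0.08 -0.  ]
tool shift mm [ 0.1  0.  10.1] turn [-0.01  0.   -0.39]
```

View pics/c6.png

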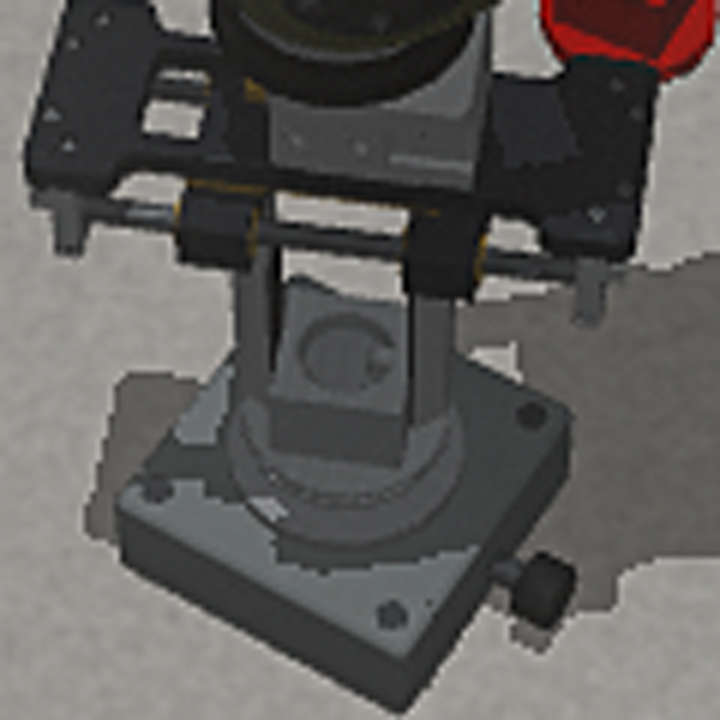

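The shaft end lies just below the neck's top face, with the tab in its notch at crop (378,362). About 10 mm remain.

Request:
play_rows(
  commands=[
    {"x": 0,"y": 0,"z": 0.001,"wx": 0,"wy": 0,"wz": 0,"grip": 0.35},
    {"x": 0,"y": 0,"z": 0.001,"wx": 0,"wy": 0,"wz": 0,"grip": 0.35},
    {"x": 0,"y": 0,"z": 0.001,"wx": 0,"wy": 0,"wz": 0,"grip": 0.35},
    {"x": 0,"y": 0,"z": 0.001,"wx": 0,"wy": 0,"wz": 0,"grip": 0.35},
    {"x": 0,"y": 0,"z": 0,"wx": 0,"wy": 0,"wz": 0,"grip": 0.35},
  ],
)

```text
clock: 11.48
eef_pos: [595.0, 202.2, 69.0]
eef_rot: [-3.141, 0.0, 1.477]
wrist_force: [0.3, 0.6, -3.6]
finger_gap: 41.9
```

Request:
play_rows(
  commands=[
    {"x": 0,"y": 0,"z": 0.001,"wx": 0,"wy": 0,"wz": 0,"grip": 0.35},
    {"x": 0,"y": 0,"z": 0.001,"wx": 0,"wy": 0,"wz": 0,"grip": 0.35},
    {"x": 0,"y": 0,"z": 0.001,"wx": 0,"wy": 0,"wz": 0,"grip": 0.35},
    {"x": 0,"y": 0,"z": 0.001,"wx": 0,"wy": 0,"wz": 0,"grip": 0.35},
    {"x": 0,"y": 0,"z": 0,"wx": 0,"wy": 0,"wz": 0,"grip": 0.35},
  ],
)

```text
clock: 12.1
eef_pos: [595.0, 202.2, 65.1]
eef_rot: [-3.141, 0.0, 1.477]
wrist_force: [0.2, 0.6, -3.6]
finger_gap: 41.4
```

Request:
play_rows(
  commands=[
    {"x": 0,"y": 0,"z": 0.0007,"wx": 0,"wy": 0,"wz": 0,"grip": 0.35},
    {"x": 0,"y": 0,"z": 0,"wx": 0,"wy": 0,"wz": 0,"grip": 0.35},
  ],
)

```text
clock: 12.35
eef_pos: [595.1, 202.2, 64.4]
eef_rot: [-3.142, -0.0, 1.477]
wrist_force: [-0.6, -0.2, -3.3]
finger_gap: 42.0
```

Request:
play_rows(
  commands=[
    {"x": 0,"y": 0,"z": 0.0005,"wx": 0,"wy": 0,"wz": 0,"grip": 0.35},
    {"x": 0,"y": 0,"z": 0,"wx": 0,"wy": 0,"wz": 0,"grip": 0.35},
  ],
)

```text
clock: 12.6
eef_pos: [595.0, 202.2, 63.9]
eef_rot: [-3.142, 0.0, 1.477]
wrist_force: [-0.4, -0.4, -3.0]
finger_gap: 41.6
```

Request:
play_rows(
  commands=[
    {"x": 0,"y": 0,"z": 0.0005,"wx": 0,"wy": 0,"wz": 0,"grip": 0.35},
    {"x": 0,"y": 0,"z": 0,"wx": 0,"wy": 0,"wz": 0,"grip": 0.35},
  ],
)

```text
clock: 12.85
eef_pos: [595.0, 202.2, 63.4]
eef_rot: [-3.142, 0.0, 1.477]
wrist_force: [-0.1, -0.1, -2.2]
finger_gap: 41.5
```

Request:
play_rows(
  commands=[
    {"x": 0,"y": 0,"z": 0.0004,"wx": 0,"wy": 0,"wz": 0,"grip": 0.35},
    {"x": 0,"y": 0,"z": 0,"wx": 0,"wy": 0,"wz": 0,"grip": 0.35},
  ],
)

```text
clock: 13.1
eef_pos: [595.1, 202.1, 63.0]
eef_rot: [3.142, 0.0, 1.477]
wrist_force: [0.3, 0.3, -4.0]
finger_gap: 41.3
```

Request:
play_rows(
  commands=[
    {"x": 0,"y": 0,"z": 0.0003,"wx": 0,"wy": 0,"wz": 0,"grip": 0.35},
    {"x": 0,"y": 0,"z": 0,"wx": 0,"wy": 0,"wz": 0,"grip": 0.35},
  ],
)

```text
clock: 13.35
eef_pos: [595.1, 202.2, 63.0]
eef_rot: [3.141, -0.0, 1.477]
wrist_force: [-1.7, -0.1, -0.0]
finger_gap: 41.7
```

The force went from −3 N to 0 at z = 63.0 (62.9 expected), so the hub is resting on the seat. I'll release and withdraw.

Request:
play_rows(
  commands=[
    {"x": 0,"y": 0,"z": 0,"wx": 0,"wy": 0,"wz": 0,"grip": 0.5},
    {"x": 0,"y": 0,"z": 0,"wx": 0,"wy": 0,"wz": 0,"grip": 0.7},
    {"x": 0,"y": 0,"z": 0,"wx": 0,"wy": 0,"wz": 0,"grip": 0.75},
    {"x": 0,"y": 0,"z": 0,"wx": 0,"wy": 0,"wz": 0,"grip": 0.75},
    {"x": 0,"y": 0,"z": -0.01,"wx": 0,"wy": 0,"wz": 0,"grip": 0.75},
    {"x": 0,"y": 0,"z": -0.03,"wx": 0,"wy": 0,"wz": 0,"grip": 0.75},
    {"x": 0,"y": 0,"z": -0.04,"wx": 0,"wy": 0,"wz": 0,"grip": 0.75},
    {"x": 0,"y": 0,"z": -0.04,"wx": 0,"wy": 0,"wz": 0,"grip": 0.75},
    {"x": -0.04,"y": 0,"z": -0.02,"wx": 0,"wy": 0,"wz": 0,"grip": 0.75},
    {"x": -0.04,"y": 0,"z": 0,"wx": 0,"wy": 0,"wz": 0,"grip": 0.75},
    {"x": -0.04,"y": 0,"z": 0,"wx": 0,"wy": 0,"wz": 0,"grip": 0.75},
    {"x": -0.04,"y": 0,"z": 0,"wx": 0,"wy": 0,"wz": 0,"grip": 0.75},
    {"x": -0.04,"y": 0,"z": 0,"wx": 0,"wy": 0,"wz": 0,"grip": 0.75},
    {"x": 0,"y": 0,"z": 0,"wx": 0,"wy": 0,"wz": 0,"grip": 0.75},
  ],
)

```text
clock: 15.1
eef_pos: [576.2, 1.0, 203.6]
eef_rot: [3.141, 0.0, 1.474]
wrist_force: [-0.2, -0.0, -0.0]
finger_gap: 70.5
```

```bash
python3 -c "
from h import *
delta(595,202.2,62.9,85)
p,ds=grab('side','s5');p,d=grab('top','t5')
for n,dd in(('top',d),('side',ds)):
    i=manip.camera_info(n);K=i['intrinsics'];T=np.linalg.inv(i['camera_from_world'])
    v,u=np.mgrid[0:480,0:640];P=(np.stack([(u-K[0,2])/K[0,0]*dd,-(v-K[1,2])/K[1,1]*dd,-dd,np.ones_like(dd)],-1).reshape(-1,4)@T.T)[:,:3]
    r=np.hypot(P[:,0]-594.5,P[:,1]-202.5);m=dd.ravel()>0
    q=P[m&(r<22)&(r>15)];print(n,'neck top',np.median(q[:,2]),len(q));nk=P[m&(r<40)&(P[:,2]>80)&(P[:,2]<95)];print(cv2.minAreaRect(nk[:,:2].astype(np.float32)))
    q=P[m&(r<32)&(r>30.5)];print('disc top',np.median(q[:,2]))
def big(tag,u0,v0,w,h,s):
    im=cv2.imread(f'pics/{tag}.png')[v0:v0+h,u0:u0+w];im=cv2.convertScaleAbs(im,alpha=1.6);return cv2.resize(im,(w*s,h*s),interpolation=cv2.INTER_CUBIC)
cv2.imwrite('pics/c7.png',np.hstack([big('t5',198,230,76,76,5),big('s5',286,307,76,76,5)]))"
```

```text
t 15.1 pos [576.2   1.  203.6] rpy [1.7995e+02 1.0000e-02 8.4450e+01] gap 70.5 F [-0.2 -0.  -0. ] M [-0.03 -0.13  0.03]
tool shift mm [202.1  -0.9 140.7] turn [ 0.05  0.01 -0.55]
top neck top 84.50258241341567 171
((592.9916381835938, 202.5976104736328), (42.84812927246094, 41.98855972290039), 85.62889862060547)
disc top 55.22396733449182
side neck top 84.45859890698347 286
((595.5101928710938, 201.30963134765625), (46.635040283203125, 42.220096588134766), 84.11441040039062)
disc top 51.62077719246446
```

View pics/c7.png

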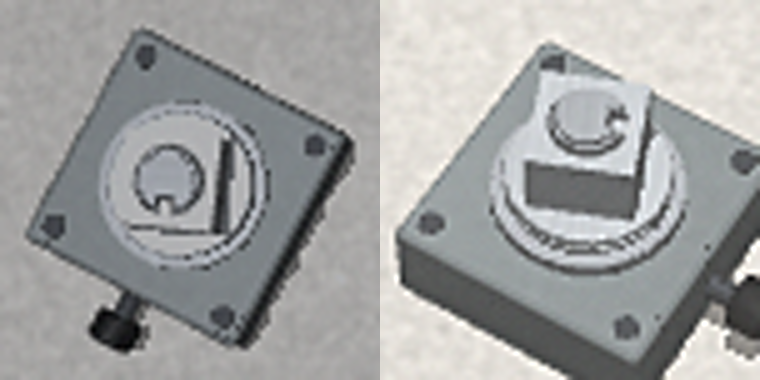

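View pics/s5.png

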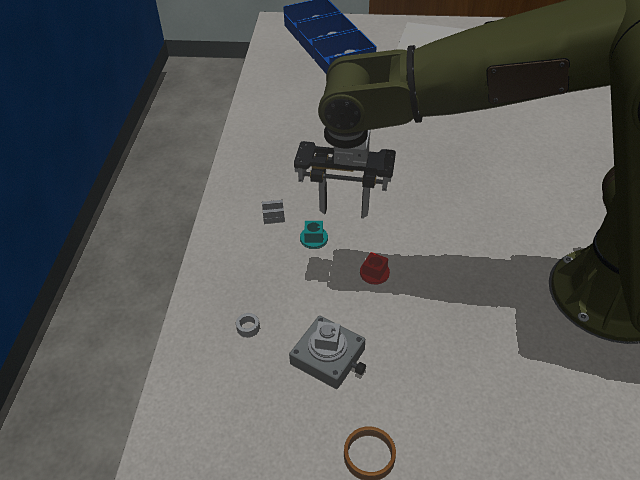

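The neck top measures about 84.5 mm (86 expected when home; stopped on the shaft end it would be 101). The shaft end stands proud of the neck, the tab is in the keyway, and the other things stand where they were.

```bash
python3 -c "
from cell import manip
print(manip.sign_off())"
```

```text
the job is handed in; nothing more can be done
None
```

The aluminium hub is on the shaft, seated and released. I handed the job in at about 15 s of the 54 s limit; sign-off reports no verdict.

**What I did:** I gripped the neck on the ±x flats. I judged the keyway angle by eye at about 175° in the world frame and pre-turned the hub about 10° to match. The tab dropped in on the first descent, so no searching turn was needed. I then lowered the hub in steps of 0.3–1 mm.

**Last checks:**
- **Force:** the vertical reading stayed between about −2 and −4 N on the way down. It rose to 0 N on contact at TCP z = 63.0 mm, where I expected 62.9.
- **Height:** the neck top measured about 84.5 mm in both cameras against 86 nominal. Had the tab stopped on the shaft end, it would be 101.
- **Disc:** its top measured 55.2 mm (top camera) and 51.6 mm (side camera) against 56. I put the low side reading down to its samples near the rim landing on the seat or block, but I did not check this.
- **Position:** the hub's neck centre was within about 2 mm of the shaft axis in each camera. The two cameras disagreed with each other by about 2.5 mm in x.
- **Bystanders:** they looked unmoved in the final picture, and the arm was clear with the gripper open. I did not measure their positions again.

One move call was refused for missing fields before anything moved.

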